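# Close a dessert jar in the lid press and serve it

### The arm

A 7-joint arm with a two-finger parallel gripper is mounted at the origin on the work surface. World frame = base frame: x ahead of the robot, y to its left, z up, the work surface at z = 0. Lengths are in mm, angles in rad, forces in N, time in s.
With the tool pointing down it reaches from about 400 to 925 mm from the base axis. Payload 4.1 kg.
Tool frame: the origin (TCP) lies at the very end of the fingers, on their centre line; the grasp point (between the pads) lies 19 mm behind it (manip.grasp_offset is the distance from the TCP to the grasp point, in mm); x points along the fingers, y is the direction in which the jaws open and shut, and the axes are right-handed (so a half turn about x gives the same grasp; the last joint's range is limited). The gripper opens to 85 mm and grips with 20 to 120 N. Pads are 22 mm wide; open, the fingers measure 114 mm over their backs; the gripper's body (76 mm by 85 mm) begins 54 mm behind the grasp point. The pads swing forward as they close: fully open they stand 13 mm farther back than shut.
Start: joints at [1.215, 0.398, 0.045, 1.537, -0.019, 1.207, -0.051], TCP at [165.127, -628.71, 231.347] pointing down, gripper open.
Joint ranges: [-2.82, 2.82], [-0.49, 2.23], [-1.37, 1.46], [0, 2.46], [-1.36, 4.5], [0.23, 2], [-2.94, 2.94]. Speed limits (rad/s): [2.57, 2.57, 3.14, 3.14, 3.14, 3.14, 3.14].

### API

Orientations are given as a unit quaternion [w, x, y, z].
In Python, from bench import manip, claw, vision, ticket gives the robot as it stands. Calls block until the motion is done:
- manip.reach(position, orientation): joint-space move of the TCP to a pose.
- manip.line_to(position, ori=None, vel=150): straight line of the TCP; ori=None keeps the orientation; vel is the mean speed in mm/s.
- manip.set_joints(angles): joint-space move.
- claw.let_go() and claw.clamp(): open the fingers fully, or close them until they stop; the grip force is fixed at half the most.
- manip.wait(seconds).
- manip.ik(position, orientation): joint angles nearest the present ones, or None.
- vision.get_image(name): name is "side" or "top"; returns the picture (480x640x3 uint8, red, green, blue); there is no depth.
- vision.camera_model(name): a dict with "fx", "fy", "cx", "cy" (pixels), "cam_to_world" (4x4, takes a point from camera to world coordinates). Camera axes: x right, y down, z forward; pixel columns grow to the right and rows downward; lengths in mm; the calibration is good to about 2 mm. A picture is of the moment at which its call begins. camera_model takes no time and is no camera call.
A pose or a line that the arm cannot do raises manip.MotionError and nothing moves.
- ticket.hand_in(): hands the job in, once; it reports no verdict.
Readings, each from a call of its own:
- manip.read_t(): time.
- manip.read_joint_pos(): joint angles.
- manip.read_qvel(): joint speeds.
- manip.read_tau(): joint torques, N m.
- manip.read_tcp_pos(): TCP position.
- manip.read_orientation(): TCP orientation.
- manip.read_force(): force on the tool from outside, world axes, zero at the start.
- manip.read_torque(): the same for the moment, N m.
- manip.read_width(): finger opening in mm.
Only numpy, scipy, OpenCV 4.12 (cv2) and the standard library are available. Lean on these libraries where they do the work, as an engineer would, in place of code of your own. Each camera call takes 0.05 s, during which the arm holds its last target. There are 200 camera calls.

### The job

Pull the lid press's lever all the way down, hold it there for a moment and ease it slowly back up without letting it spring. Then pull the press's drawer well out by its handle, lift out the jar and set it down gently and upright on the free half of the serving board, beside the finished jar. Leave everything else where it stands.

Things in the scene. Friction and masses are not known exactly. Their poses are not given: they have to be found in the camera images.
- press: Hand lid press, grey steel, fixed. Origin: centre of its underside; +x from its front to its back (the front looks roughly to the robot), +y its left, z up. Base 240 (x) x 200 (y) x 130 mm high, open in front above 60 mm for the drawer. On a back column a head 120 mm wide, 195 to 245 mm high, front face at x = -95 mm. A pad below it, over the jar, comes down with the lever.
- lever (a joint): Lever angle (rad): 0 = up (sprung); 0.75 = fully down, at its stop. Hinge line parallel to the press's y, through x = -30, z = 220 mm in its frame. Two side arms (y = +-76 mm) carry a crossbar 180 mm from the hinge; at 0 they rise 35 degrees above level towards the front, at 0.75 they are 8 degrees below. The spring needs 3 N at the bar at the top, 13 N at the bottom; let go, it flies back.
- lever_bar (a point): Middle of the lever's crossbar: a level black round bar, 16 mm thick, parallel to the press's y, 140 mm free between the arms. Lever up: 323 mm above the table, x = -177 mm in the press's frame, above the drawer handle. Fully down: 195 mm high, x = -208 mm. The bar turns with the lever and may roll between the fingers.
- drawer (a joint): Opening (m) of the press's drawer: 0 = shut, 0.16 = at its stop. It slides along the press's -x, towards the robot, with about 2 N of friction. An open aluminium tray 164 mm wide, its floor 80 mm above the table, its sides up to 108 mm; front panel 73 to 123 mm high, outer face at x = -135 mm in the press's frame when shut.
- pull (a point): Drawer handle: level steel bar, 12 mm thick, 100 mm long, parallel to the press's y, on posts at y = +-46 mm. Origin: middle of the bar, 45 mm in front of the drawer's panel, 105 mm above the table, at x = -180 mm in the press's frame when shut; axes as the press's. The raised lever is above it, so reach it with the hand leaning back to the robot.
- jar: The jar to be closed: cream-filled glass with a metal lid, 52 mm across (lid 53 mm, the top 12 mm), 70 mm tall, about 0.18 kg. Origin: centre of its underside; z up. It starts in the press, under the pad, standing on the floor of the shut drawer inside a loose square fence 10 mm high, at x = -40 mm in the press's frame; it moves out with the drawer.
- board: Wooden serving board on two runners, fixed, 160 (x) x 280 (y) mm, 46 mm high. Origin: centre of its underside on the table; its flat top is at z = 46 mm. One finished jar stands on its -y half; its +y half is free.
- jar_done: Finished jar, same shape as the other, already standing on the board's -y half. To be left alone. Origin: centre of its underside.
- big_jar: Bystander, storage jar, 90 mm across, 160 mm tall; origin: centre of its underside.
- white_jar: Bystander, storage jar with white cap, 84 mm across, 130 mm tall; origin: centre of its underside.
- sauce: Bystander, sauce bottle, 70 mm across, 220 mm tall; origin: centre of its underside.
- drink: Bystander, drink bottle, 64 mm across, 190 mm tall; origin: centre of its underside.
- beaker: Bystander, open steel beaker, 76 mm across, 100 mm tall; origin: centre of its underside.
- bowl: Bystander, white bowl, 110 mm across, 45 mm tall; origin: centre of its underside.
- spoon: Bystander, steel spoon lying flat, about 0.2 m long along its x; origin: near the middle of its length, on the table.

How it is judged (in metres and radians):
On the way, in this order (a step that is already met when the one before it is completed fails the run):
1. the lever is fully down, with the drawer shut and the jar under the pad (value of joint lever above 0.68 rad and value of joint drawer below 0.01 m), for 0.3 s.
2. the lever is back up (value of joint lever below 0.06 rad), for 0.2 s.
3. the drawer has been pulled at least 100 mm out, by its handle (value of joint drawer above 0.1 m and contact force between the fingers and drawer_c0 above 0.3 N), for 0.05 s.
At the end, for the whole second after the job is handed in: The jar stands upright (within 0.1 rad) and at rest on the serving board, its centre at least 20 mm inside the board's edges and on the free half (no more than 20 mm past the middle towards the finished jar), and the lever is up (below 0.06 rad) (x of jar in the frame of board between -0.06 and 0.06 m and y of jar in the frame of board between -0.12 and 0.12 m and z of jar in the frame of board between 0.042 and 0.052 m and angle between jar's own z axis and vertical below 0.1 rad and linear speed of jar below 0.02 m/s and value of joint lever below 0.06 rad and y of jar in the frame of board above -0.02 m); the robot touches nothing.
It fails at once if the lever springs back (faster than 1.5 rad/s upwards) (velocity of joint lever below -1.5 rad/s).
It fails at once if the jar is tipped by more than 0.6 rad (angle between jar's own z axis and vertical above 0.6 rad).
It fails at once if the jar is dropped: over the board it falls freely at over 0.5 m/s (linear speed of jar above 0.5 m/s and contact force between the fingers and jar below 0.05 N and horizontal distance between jar and board below 0.2 m).
It fails at once if another thing is moved by more than 30 mm (distance of any of jar_done, big_jar, white_jar, sauce, drink, beaker, bowl, spoon from where it was at the start of the episode above 0.03 m).
It also fails if it takes over 72 s, if anything falls off the work surface, if the arm or the gripper's body presses on something with over 40 N, if the wrist force passes 120 N, or if a joint passes its speed limit or range.

## Working session

There is one attempt and no reset: what is moved stays moved. The work goes in short steps, each a Python script; the robot and the scene stay as the last script left them, time stands still between calls to the robot, and variables do not carry over. Pictures are saved under pics/ and viewed, about 8 in all and at most 12, crops included, and the job is handed in when it is done.

```bash
ls; mkdir -p pics; python3 - <<'E'
from bench import manip, claw, vision, ticket
import cv2,numpy as np
for n in("top","side"):
    im=vision.get_image(n);cv2.imwrite(f"pics/{n}0.png",im[:,:,::-1]);m=vision.camera_model(n)
    print(n,m["fx"],m["fy"],m["cx"],m["cy"]);print(np.round(m["cam_to_world"],3))
print(manip.read_t(),manip.read_orientation(),manip.grasp_offset)
E
```

```text
pics
top 492.4046737332876 492.4046737332876 322.7285501497037 245.41437799817348
[[-2.00000e-02 -9.92000e-01  1.21000e-01  4.56396e+02]
 [-9.99000e-01  2.50000e-02  3.60000e-02 -2.34220e+01]
 [-3.80000e-02 -1.21000e-01 -9.92000e-01  1.22736e+03]
 [ 0.00000e+00  0.00000e+00  0.00000e+00  1.00000e+00]]
side 514.0187980298141 514.0187980298141 313.88366345377204 242.302531900277
[[ 9.87000e-01 -6.80000e-02  1.44000e-01  4.11317e+02]
 [-1.57000e-01 -5.53000e-01  8.18000e-01 -9.55882e+02]
 [ 2.40000e-02 -8.30000e-01 -5.57000e-01  8.52373e+02]
 [ 0.00000e+00  0.00000e+00  0.00000e+00  1.00000e+00]]
0.1 [-0.08993728 -0.70114957 -0.09116769  0.70141929] 18.700000000000003
```

View pics/top0.png

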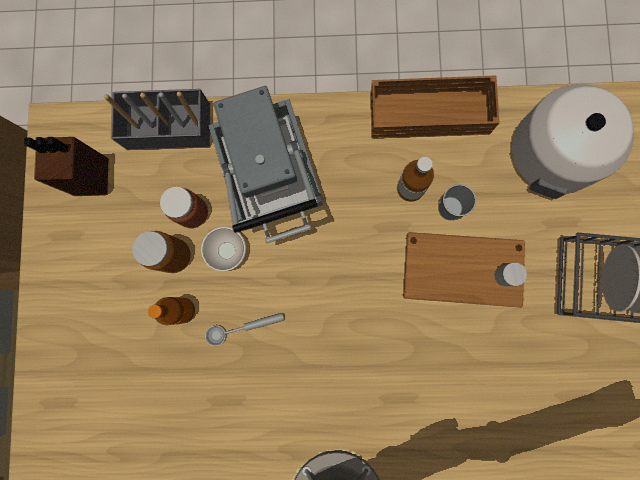

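View pics/side0.png

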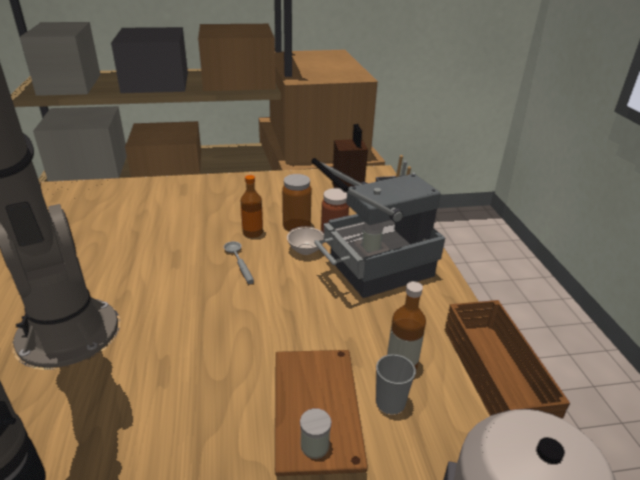

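The top view shows the press at about (265,160), with the black lever bar from (236,225) to (318,203) and the handle from (267,238) to (309,229). The board is at (465,270) with its free half on the left, the finished jar is at (513,273), and the bowl is at (224,249), close to the press's left front. I'll zoom in for exact pixels.

```bash
cat > h.py <<'E'
from bench import manip, claw, vision, ticket
import cv2,numpy as np
from scipy.spatial.transform import Rotation as R
def ray(n,u,v,z):
    m=vision.camera_model(n);T=np.array(m["cam_to_world"])
    d=T[:3,:3]@[(u-m["cx"])/m["fx"],(v-m["cy"])/m["fy"],1];o=T[:3,3]
    return o+d*(z-o[2])/d[2]
def proj(n,p):
    m=vision.camera_model(n);T=np.array(m["cam_to_world"])
    c=T[:3,:3].T@(np.array(p)-T[:3,3]);return np.array([m["fx"]*c[0]/c[2]+m["cx"],m["fy"]*c[1]/c[2]+m["cy"]])
def quat(xa,ya):
    xa=np.array(xa,float);xa/=np.linalg.norm(xa);ya=np.array(ya,float);ya-=xa*(ya@xa);ya/=np.linalg.norm(ya)
    q=R.from_matrix(np.c_[xa,ya,np.cross(xa,ya)]).as_quat();return [q[3],q[0],q[1],q[2]]
E
python3 - <<'E'
import cv2
a=cv2.imread("pics/top0.png")[190:250,210:330];b=cv2.imread("pics/top0.png")[225:315,395:535]
cv2.imwrite("pics/c1.png",cv2.resize(a,None,fx=6.5,fy=6.5,interpolation=cv2.INTER_CUBIC))
a=cv2.imread("pics/side0.png")[150:300,290:450]
cv2.imwrite("pics/c2.png",cv2.resize(a,None,fx=4,fy=4,interpolation=cv2.INTER_CUBIC))
from h import *
for n,p in dict(bl=(407,234),br=(525,240),tl=(405,298),tr=(523,306)).items(): print(n,ray("top",*p,46).round())
print("jd",ray("top",514,273,116).round(),"bowl",ray("top",224,249,45).round())
E
```

```text
bl [ 624. -185.   46.]
br [ 602. -464.   46.]
tl [ 471. -174.   46.]
tr [ 446. -448.   46.]
jd [ 520. -408.  116.] bowl [598. 260.  45.]
```

View pics/c1.png

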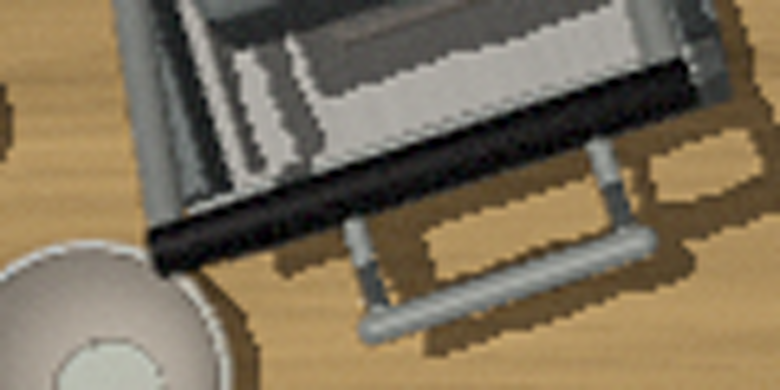

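View pics/c2.png

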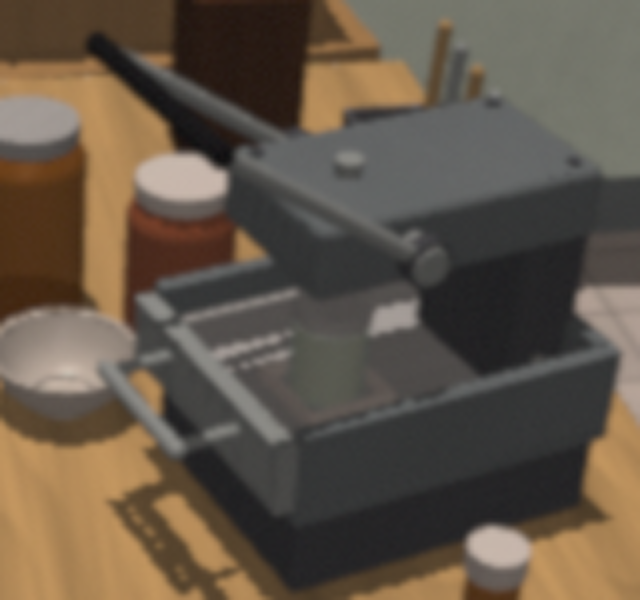

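The crops show the lever bar's axis from (163,250) to (685,83) and the handle's from (372,327) to (648,238), in c1 pixels. The lever is up and the drawer is shut. The bowl sits under the bar's left end.

```bash
python3 - <<'E'
from h import *
f=lambda p,z:ray("top",210+(p[0]+.5)/6.5-.5,190+(p[1]+.5)/6.5-.5,z)
b=[f(p,323) for p in((163,250),(685,83))];h=[f(p,105) for p in((372,327),(648,238))]
for n,(l,r) in dict(bar=b,handle=h).items():
    d=l-r;print(n,l.round(),r.round(),"mid",((l+r)/2).round(1),"len",np.linalg.norm(d).round(),"yaw",np.arctan2(-d[0],d[1]).round(4))
# handle in side view: c2 (108,368),(178,447)
g=lambda p:(290+(p[0]+.5)/4-.5,150+(p[1]+.5)/4-.5)
for p,q in zip(((108,368),(178,447)),h): print("side",np.round(g(p),1),proj("side",q).round(1))
# bar left end in side c2 (97,42); right end ~ (225,155)
print(np.round(g((97,42)),1),proj("side",b[0]).round(1))
E
```

```text
bar [604. 173. 323.] [649.  22. 323.] mid [626.4  97.6 323. ] len 158.0 yaw 0.2873
handle [610. 146. 105.] [639.  47. 105.] mid [624.7  96.4 105. ] len 103.0 yaw 0.2896
side [316.6 241.6] [315.8 241.5]
side [334.1 261.4] [334.  262.8]
[313.9 160.1] [313.9 160.6]
```

```bash
cat >> h.py <<'E'
th=0.2885;ex=np.array([np.cos(th),np.sin(th),0]);ey=np.array([-np.sin(th),np.cos(th),0]);ez=np.array([0,0,1.])
O=np.array([796.7,147.7,0]);G=manip.grasp_offset
def P(x,y,z):return O+x*ex+y*ey+z*ez
def lean(t,yaw=th):  # approach dir, t from vertical, leaning back
    return np.array([np.cos(yaw)*np.sin(t),np.sin(yaw)*np.sin(t),-np.cos(t)])
def bar(a):c=np.radians(35)-a;return P(-30-180*np.cos(c),0,220+180*np.sin(c))
def tcp(g,a):return np.asarray(g)+G*np.asarray(a)
E
python3 - <<'E'
from h import *
dn=-ez
def t(n,g,a,y):
    for s in(1,-1):
        j=manip.ik(tcp(g,a).tolist(),quat(a,s*np.array(y)));print(n,s,None if j is None else np.round(j,2))
for l in(0,.2):
  for z,b in(("up+100",bar(0)+100*ez),("bar0",bar(0)),("bar.75",bar(.75))): t(z+f" lean{l}",b,lean(l),np.cross(ey,lean(l)))
for tl in(.7,.9):
    a=lean(tl)
    for d in(0,150):t(f"handle{tl} {d}",P(-180-d,0,105),a,np.cross(ey,a))
    t(f"handleback{tl}",P(-180,0,105)-120*a,a,np.cross(ey,a))
    t("retreat",P(-330,0,105)-80*a,a,np.cross(ey,a))
for tl in(.5,.7):
    a=lean(tl);t(f"jar{tl}",P(-190,0,118),a,ey);t("jarpre",P(-190,0,118)-100*a,a,ey);t("jarlift",P(-190,0,190),a,ey);t("jarlift2",P(-300,0,210),a,ey)
    yw=-.45;b=lean(tl,yw);y=[-np.sin(yw),np.cos(yw),0]
    t("place",[540,-263,84],b,y);t("above",[540,-263,200],b,y)
E
```

```text
up+100 lean0 1 [-0.97  0.56  1.27  1.32 -0.53  1.63 -2.64]
up+100 lean0 -1 [ 0.34  0.39 -0.82  1.28  0.28  1.59 -0.15]
bar0 lean0 1 [-1.    0.63  1.27  1.49 -0.6   1.46 -2.58]
bar0 lean0 -1 [ 0.35  0.41 -0.8   1.46  0.3   1.39 -0.17]
bar.75 lean0 1 [-1.04  0.73  1.27  1.74 -0.73  1.25 -2.44]
bar.75 lean0 -1 [ 0.4   0.47 -0.83  1.7   0.37  1.14 -0.24]
up+100 lean0.2 1 [-1.12  0.39  1.27  1.48 -0.46  1.36 -2.7 ]
up+100 lean0.2 -1 [ 0.47  0.26 -0.87  1.44  0.21  1.33 -0.1 ]
bar0 lean0.2 1 [-1.12  0.47  1.27  1.66 -0.56  1.19 -2.6 ]
bar0 lean0.2 -1 [ 0.48  0.3  -0.87  1.62  0.26  1.13 -0.14]
bar.75 lean0.2 1 [-1.13  0.59  1.27  1.89 -0.77  0.99 -2.4 ]
bar.75 lean0.2 -1 [ 0.54  0.38 -0.92  1.85  0.4   0.88 -0.26]
handle0.7 0 1 [ 0.76  0.59 -1.15  2.22  1.85  0.43  1.61]
handle0.7 0 -1 [ 0.76  0.59 -1.15  2.22  1.85  0.43 -1.53]
handle0.7 150 1 None
handle0.7 150 -1 None
handleback0.7 1 [-1.76 -0.48  1.36  2.35  1.33  0.46  2.06]
handleback0.7 -1 [-1.76 -0.48  1.36  2.35  1.33  0.46 -1.08]
retreat 1 None
retreat -1 None
handle0.9 0 1 [ 0.79  0.67 -1.15  2.33  2.49  0.59  1.08]
handle0.9 0 
[... 673 characters left out ...]
0.85  2.21 -1.32  0.32 -0.43]
above 1 [ 0.77  0.15 -0.45  2.09  0.28  0.43  1.24]
above -1 [ 0.63  0.14 -0.3   2.09  0.22  0.42 -1.85]
jar0.7 1 [ 0.78  0.53 -1.15  2.23  1.8   0.39  0.06]
jar0.7 -1 [-0.58  0.32  0.46  2.27  4.16  0.23  0.58]
jarpre 1 None
jarpre -1 None
jarlift 1 [ 0.83  0.32 -1.15  2.18  1.16  0.25  0.61]
jarlift -1 [-0.95  0.23  0.86  2.22 -1.34  0.26 -0.21]
jarlift2 1 [ 1.16 -0.13 -1.21  2.37 -1.15  0.27  2.81]
jarlift2 -1 [ 1.16 -0.13 -1.21  2.37 -1.15  0.27 -0.33]
place 1 [ 0.81  0.37 -0.52  2.31  2.31  0.3  -0.75]
place -1 [ 0.66  0.35 -0.36  2.32  2.45  0.27  2.23]
above 1 [ 1.41  0.22 -1.15  2.22  1.2   0.29  0.38]
above -1 [-0.78  0.3   1.29  2.26 -1.31  0.26 -0.42]
```

```bash
python3 - <<'E'
from h import *
def t(n,g,tl,yw):
    a=lean(tl,yw);o=[]
    for s in(1,-1):
        j=manip.ik(tcp(g,a).tolist(),quat(a,s*np.array([-np.sin(yw),np.cos(yw),0])));o.append("--" if j is None else str(np.round(j,2)))
    print(n,tl,round(yw,2),*o)
for tl in(.35,.45,.55):
  for yw in(th,.15):
    a=lean(tl,yw);h=P(-150,0,93)-G*a
    t("ins",h,tl,yw);t("pre",h-100*a,tl,yw);t("pull",h-130*ex,tl,yw);t("pull+out",h-130*ex-60*a,tl,yw)
    g=P(-170,0,118);t("jar",g,tl,yw);t("jarpre",g-90*a,tl,yw)
E
```

```text
ins 0.35 0.29 [ 0.53  0.56 -0.96  1.92  0.79  0.64  1.  ] [ 0.32  0.46 -0.66  1.93  0.52  0.54 -1.93]
pre 0.35 0.29 [ 0.73  0.41 -1.15  1.91  0.57  0.76  1.17] [ 0.43  0.28 -0.74  1.92  0.29  0.68 -1.74]
pull 0.35 0.29 [ 0.81  0.38 -1.15  2.2   0.72  0.52  1.02] [ 0.3   0.23 -0.54  2.21  0.23  0.39 -1.68]
pull+out 0.35 0.29 [ 0.89  0.17 -1.14  2.19  0.25  0.54  1.45] [ 0.49  0.1  -0.7   2.2   0.07  0.52 -1.53]
jar 0.35 0.29 [ 0.55  0.52 -0.96  1.95  0.75  0.63  1.03] [ 0.34  0.43 -0.68  1.95  0.5   0.54 -1.92]
jarpre 0.35 0.29 [ 0.74  0.39 -1.15  1.94  0.55  0.74  1.19] [ 0.43  0.26 -0.74  1.94  0.27  0.66 -1.72]
ins 0.35 0.15 [ 0.35  0.48 -0.74  1.93  0.69  0.59  0.92] [ 0.26  0.45 -0.62  1.93  0.58  0.55 -2.15]
pre 0.35 0.15 [ 0.46  0.3  -0.83  1.92  0.43  0.7   1.13] [ 0.38  0.28 -0.73  1.92  0.38  0.69 -1.97]
pull 0.35 0.15 [ 0.53  0.27 -0.84  2.21  0.57  0.45  0.98] [ 0.29  0.23 -0.57  2.22  0.4   0.41 -2.  ]
pull+out 0.35 0.15 [ 0.51  0.1  -0.77  2.2   0.2   0.53  1.32] [ 0.46  0.09 -0.72  2.2   0.19  0.52 -1.81]
jar 0.35 0.15 [ 0.36  0.44 -0.73  1.95  0.64  0.58  0.95] [ 0.31 
[... 1925 characters left out ...]
0.26 -1.14  2.13  0.56  0.39  1.17] [ 0.14  0.14 -0.36  2.14 -0.    0.32 -1.48]
ins 0.55 0.15 [ 0.22  0.39 -0.56  2.09  1.04  0.3   0.53] [-0.79  0.43  0.65  2.11 -1.04  0.23 -0.71]
pre 0.55 0.15 [ 0.51  0.19 -0.84  2.13  0.59  0.39  0.94] [ 0.12  0.14 -0.42  2.14  0.37  0.35 -2.01]
pull 0.55 0.15 [ 0.65  0.25 -0.96  2.36  1.3   0.26  0.27] [ 0.65  0.25 -0.96  2.36  1.3   0.26 -2.88]
pull+out 0.55 0.15 [-1.2  -0.06  0.95  2.41  0.42  0.23  1.1 ] [-1.71 -0.38  1.29  2.42  1.12  0.51 -2.67]
jar 0.55 0.15 [ 0.23  0.36 -0.56  2.11  0.97  0.29  0.59] [-0.79  0.39  0.65  2.13 -0.95  0.23 -0.78]
jarpre 0.55 0.15 [ 0.57  0.19 -0.9   2.14  0.59  0.39  0.94] [ 0.11  0.13 -0.4   2.15  0.34  0.34 -1.98]
```

```bash
python3 - <<'E'
from h import *
a=-ez;q=quat(a,-np.cross(ey,a))
p=manip.read_tcp_pos();manip.line_to([p[0],p[1],430],vel=250)
manip.reach(tcp(bar(0)+110*ez,a).tolist(),q)
print(manip.read_t(),manip.read_joint_pos())
manip.line_to(tcp(bar(0),a).tolist(),vel=120)
print("at bar F",manip.read_force());claw.clamp();print("w",manip.read_width(),"F",manip.read_force())
for k in np.linspace(0,.745,9)[1:]:
    manip.line_to(tcp(bar(k),a).tolist(),vel=70)
    print(round(k,2),np.round(manip.read_force(),1),np.round(manip.read_tcp_pos()-tcp(bar(k),a),1))
cv2.imwrite("pics/s1.png",vision.get_image("side")[:,:,::-1])
manip.wait(.5);print(manip.read_t(),manip.read_width())
E
```

```text
4.0583 [ 0.3872888   0.40576122 -0.90507631  1.25666702  0.31652746  1.62317052
 -0.17284408]
at bar F [ 0.08826108 -0.55893641  0.83019609]
w 14.223871997562282 F [-5.16833912 -2.31426417  4.22412141]
0.09 [-4.7 -1.7  7.5] [-0.6 -0.2  1.4]
0.19 [-6.3 -2.3 10.5] [-0.1 -0.1  2.1]
0.28 [-4.3 -2.   8.8] [-0.3 -0.2  1.6]
0.37 [-4.6 -2.2  8.2] [-0.6 -0.2  1.2]
0.47 [-6.2 -1.9 11. ] [-0.7 -0.3  1.5]
0.56 [-7.2 -2.6  8.9] [-1.2 -0.4  1. ]
0.65 [-8.3 -3.  11.3] [-1.6 -0.6  1.2]
0.74 [-8.1 -2.9  9.3] [-2.2 -0.8  0.6]
9.4583 13.903463816097377
```

View pics/s1.png

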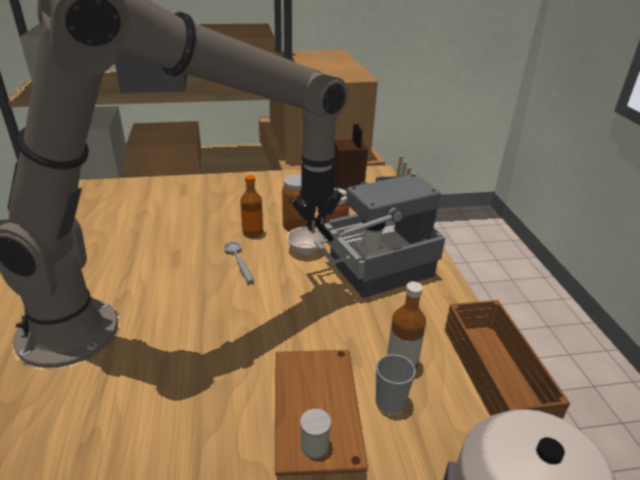

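The lever is down with its arms slightly below level, and the drawer is still shut. There's no clear stop force yet, so I'll press a few mm more to reach the stop and then ease it back up.

```bash
python3 - <<'E'
from h import *
a=-ez
f=manip.read_force();print(f)
k=.745
while k<.80:
    k+=.0125;manip.line_to(tcp(bar(k),a).tolist(),vel=40);f=manip.read_force();print(round(k,3),np.round(f,1),manip.read_tcp_pos()-tcp(bar(k),a))
    if f[2]>22:break
manip.wait(.5);print("hold",manip.read_force(),manip.read_width())
for k in np.linspace(k,-.01,9)[1:]:
    manip.line_to(tcp(bar(k),a).tolist(),vel=50);print(round(k,2),np.round(manip.read_force(),1),round(manip.read_width(),1))
manip.wait(.4)
cv2.imwrite("pics/s2.png",cv2.resize(vision.get_image("side")[130:300,270:460,::-1],None,fx=3.5,fy=3.5));print(manip.read_t())
E
```

```text
[-9.28094505 -3.5449546   9.64987762]
0.757 [-9.7 -4.6 11.1] [-2.26134228 -0.78477762  0.89624128]
0.77 [-10.9  -3.9  11.9] [-2.32903202 -0.8224954   1.10424511]
0.782 [-10.7  -3.7  11.4] [-2.39576494 -0.82644774  1.26136289]
0.795 [-11.3  -3.9  17. ] [-2.78312075 -0.95893981  2.03518051]
0.807 [-16.2  -5.8  28. ] [-3.13031883 -1.07727091  3.77967237]
hold [-16.70894997  -5.86068466  27.63684858] 13.684106392895195
0.71 [-6.9 -2.3  9.1] 14.0
0.6 [-5.2 -2.4  6.8] 14.2
0.5 [-7.5 -2.7  6.4] 14.1
0.4 [-5.2 -1.6  5.3] 14.1
0.3 [-6.3 -2.6  5.1] 13.9
0.19 [-6.7 -2.5  7.4] 14.3
0.09 [-6.9 -2.3  8.3] 14.3
-0.01 [-6.8 -2.2 -1.9] 14.2
15.7917
```

View pics/s2.png

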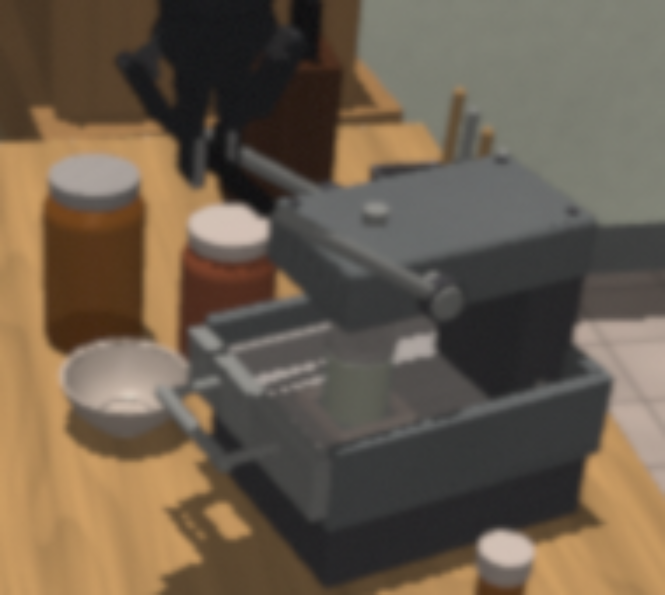

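The lever is back up, still gripped and pulled lightly against its top stop. The drawer is shut and the jar is under the pad. Next I release it and hook the closed fingers behind the handle.

```bash
python3 - <<'E'
from h import *
claw.let_go();p=np.array(manip.read_tcp_pos())
manip.line_to((p+70*ez).tolist(),vel=200)
claw.clamp()
manip.line_to((p+70*ez-160*ex).tolist(),vel=250)
a=lean(.45);q=quat(a,ey);tip=P(-150.2,0,93)
manip.reach((tip-110*a).tolist(),q)
print(manip.read_t(),np.round(manip.read_joint_pos(),2),manip.read_width(),np.round(manip.read_force(),1))
for d in(60,25):
    manip.line_to((tip-d*a).tolist(),vel=100);print(d,np.round(manip.read_force(),1),np.round(manip.read_tcp_pos()-(tip-d*a),1))
cv2.imwrite("pics/s3.png",np.hstack([cv2.resize(vision.get_image("side")[130:300,270:430,::-1],(400,425)),cv2.resize(vision.get_image("top")[160:260,220:320,::-1],(400,400))[:400,:] if 0 else cv2.resize(vision.get_image("top")[160:260,225:320,::-1],(400,425))]))
E
```

```text
19.6833 [ 0.69  0.26 -1.01  2.02  0.4   0.56  1.31] -0.13205477172873173 [ 0.9 -0.   0.3]
60 [-0.2  0.5  0.2] [0.4 0.3 0.7]
25 [0.6 1.9 0.4] [0.1 0.2 0.5]
```

View pics/s3.png

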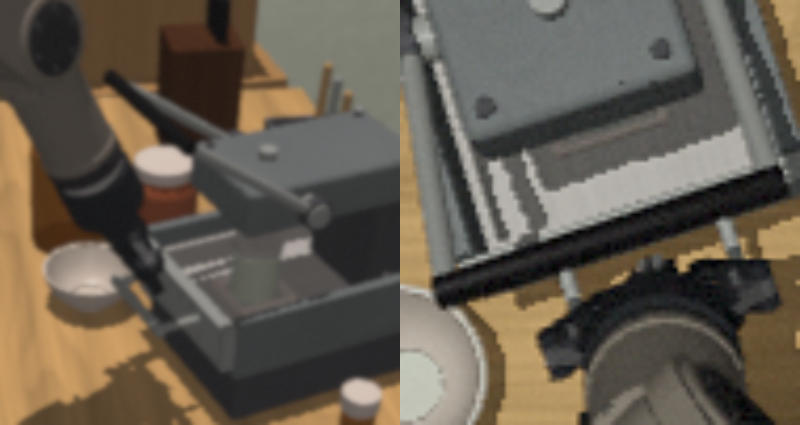

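The lever is up, the hand leans clear of the bar, and the fingertips are just above the gap between handle and panel. I'll insert and pull.

```bash
python3 - <<'E'
from h import *
a=lean(.45);tip=P(-150.2,0,93)
manip.line_to(tip.tolist(),vel=60);print(np.round(manip.read_force(),1),np.round(manip.read_tcp_pos()-tip,1))
for d in(30,70,110,140):
    manip.line_to((tip-d*ex).tolist(),vel=70);f=np.array(manip.read_force());print(d,np.round([f@ex,f@ey,f[2]],1))
manip.wait(.1);t2=tip-140*ex+4*ex
manip.line_to(t2.tolist(),vel=60)
manip.line_to((t2-75*a).tolist(),vel=120);claw.let_go();print(manip.read_t())
for n in("top","side"):cv2.imwrite(f"pics/{n}4.png",vision.get_image(n)[:,:,::-1])
t=cv2.imread("pics/top4.png")[150:270,210:330];s=cv2.imread("pics/side4.png")[150:300,280:430]
cv2.imwrite("pics/s4.png",np.hstack([cv2.resize(t,(400,400)),cv2.resize(s,(400,400))]))
E
```

```text
[-0.7 -0.2  0.9] [-0.2  0.3 -0.5]
30 [-0.4 -1.3  1.3]
70 [0.  0.5 0.9]
110 [-1.3 -0.4  0.1]
140 [ 0.4 -0.5 -0.9]
26.425
```

View pics/s4.png

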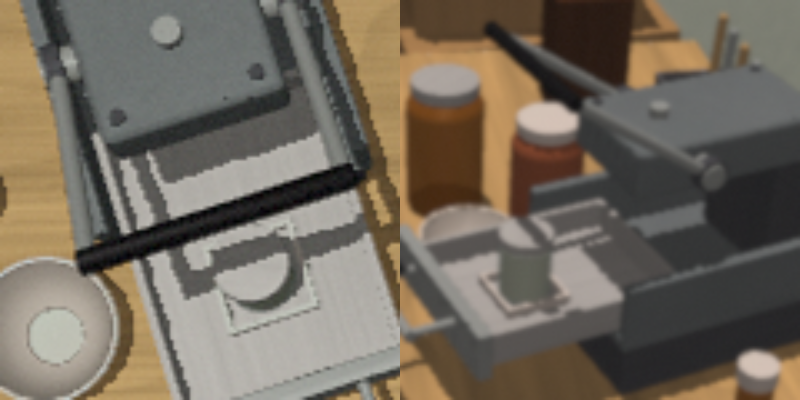

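The drawer is well out with the jar upright in its fence, the lid centred at about (286,230) in the top view and (477,237) in the side view. I'll compare those with the model's prediction.

```bash
python3 - <<'E'
from h import *
for n,p in dict(top=(286.5,230.4),side=(477.3,237.4)).items():
    w=ray(n,*p,150)-O;print(n,"press x,y",round(w@ex),round(w@ey))
for d in(130,135,140):print(d,proj("top",P(-40-d,0,150)),proj("side",P(-40-d,0,150)))
E
```

```text
top press x,y -181 -1
side press x,y 173 -155
130 [284.48502923 226.08707773] [328.60799619 236.13320044]
135 [285.14590428 228.2012989 ] [326.82492624 236.5691956 ]
140 [285.80754443 230.31796775] [325.03670369 237.00645068]
```

The side view gives an opening of 135 mm and the top view 140 mm; they agree within 5 mm, so I'll use jar x = -177. Picking it now.

```bash
python3 - <<'E'
from h import *
a=lean(.45);g=tcp(P(-177,-1,118),a)
manip.line_to((g-90*a).tolist(),vel=150)
manip.line_to(g.tolist(),vel=90);print(np.round(manip.read_force(),1))
claw.clamp();print("w",manip.read_width(),np.round(manip.read_force(),1))
manip.line_to((g-20*a).tolist(),vel=50);print(np.round(manip.read_force(),1))
manip.line_to((g-75*a).tolist(),vel=90)
print("w",manip.read_width(),np.round(manip.read_force(),1),manip.read_t(),np.round(manip.read_joint_pos(),2))
t=vision.get_image("top")[150:270,210:330,::-1];s=vision.get_image("side")[150:300,280:430,::-1]
cv2.imwrite("pics/s5.png",np.hstack([cv2.resize(t,(400,400)),cv2.resize(s,(400,400))]))
pl=np.array([540,-263,84.])
for yw in(-.45,-.2,0):
    b=lean(.45,yw);y=[-np.sin(yw),np.cos(yw),0]
    for z in(0,120):
        j=manip.ik(tcp(pl+z*ez,b).tolist(),quat(b,y));print(yw,z,None if j is None else np.round(j,2))
E
```

```text
[-0.6 -0.   0.3]
w 50.97985991972849 [-1.1  0.5  3.6]
[-0.6 -0.3 -1.2]
w 51.07064807780598 [ 0.1 -0.3 -0.9] 30.7083 [ 0.7   0.3  -1.03  2.05  0.5   0.52  1.23]
-0.45 0 [ 0.77  0.36 -0.47  2.15  0.77  0.29  0.78]
-0.45 120 [ 1.33  0.28 -1.11  2.04  0.59  0.59  0.98]
-0.2 0 [ 1.02  0.41 -0.69  2.13  0.58  0.28  1.27]
-0.2 120 [ 1.43  0.32 -1.15  2.03  0.41  0.56  1.43]
0 0 [ 1.18  0.47 -0.83  2.1   0.45  0.33  1.65]
0 120 [ 1.45  0.34 -1.12  2.    0.23  0.58  1.81]
```

View pics/s5.png

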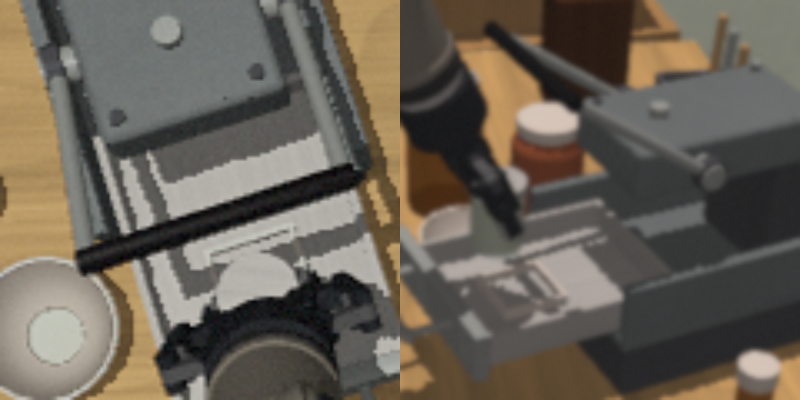

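The jar is held upright and out of the fence, and the fence stays in the drawer. Now I carry it to the board, stopping above it for a check.

```bash
python3 - <<'E'
from h import *
p=np.array(manip.read_tcp_pos())
manip.line_to((p-60*ex+40*ez).tolist(),vel=150)
pl=np.array([540,-263,84.]);b=lean(.45,0);q=quat(b,[0,1,0])
manip.line_to(tcp(pl+100*ez,b).tolist(),q,vel=130)
manip.line_to(tcp(pl+22*ez,b).tolist(),q,vel=100)
print(manip.read_t(),manip.read_width(),np.round(manip.read_force(),1),np.round(manip.read_tcp_pos()-tcp(pl+22*ez,b),1))
t=vision.get_image("top")[200:330,380:540,::-1];s=vision.get_image("side")[320:480,230:430,::-1]
cv2.imwrite("pics/s6.png",np.hstack([cv2.resize(t,(400,325)),cv2.resize(s,(400,325))]))
E
```

```text
35.125 50.98260966301923 [ 0.2  0.2 -1.9] [ 0.6 -0.1  0.6]
```

View pics/s6.png

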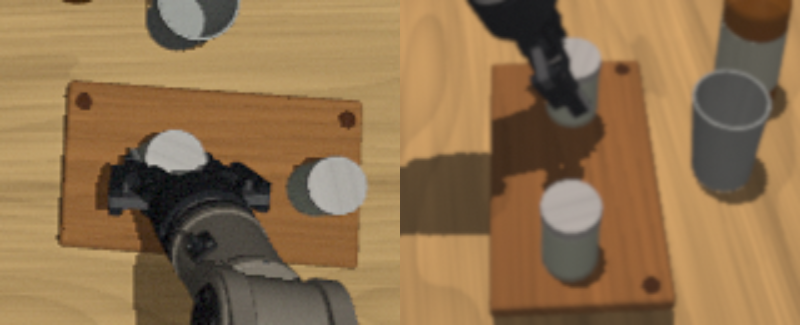

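The jar is upright above the free half and well clear of the finished jar. I'll lower it in small steps until I feel contact.

```bash
python3 - <<'E'
from h import *
b=lean(.45,0);pl=np.array([540,-263,84.])
manip.line_to(tcp(pl+6*ez,b).tolist(),vel=40);manip.wait(.2);f0=manip.read_force()[2];h=6
while h>-8:
    h-=1;manip.line_to(tcp(pl+h*ez,b).tolist(),vel=20);f=manip.read_force()[2]-f0
    if f>3:break
print("contact",h,f);manip.wait(.2);claw.let_go();manip.wait(.2)
p=tcp(pl+h*ez,b)
manip.line_to((p-90*b).tolist(),vel=100)
manip.line_to((p-90*b+80*ez).tolist(),vel=200);manip.wait(.5)
print(manip.read_t(),np.round(manip.read_force(),1))
for n in("top","side"):cv2.imwrite(f"pics/{n}7.png",vision.get_image(n)[:,:,::-1])
cv2.imwrite("pics/s7.png",np.hstack([cv2.resize(cv2.imread(f"pics/{n}7.png"),(400,300)) for n in("top","side")]))
E
```

```text
contact 0 7.577918162833888
40.4167 [-0.9 -0.  -0.4]
```

View pics/s7.png

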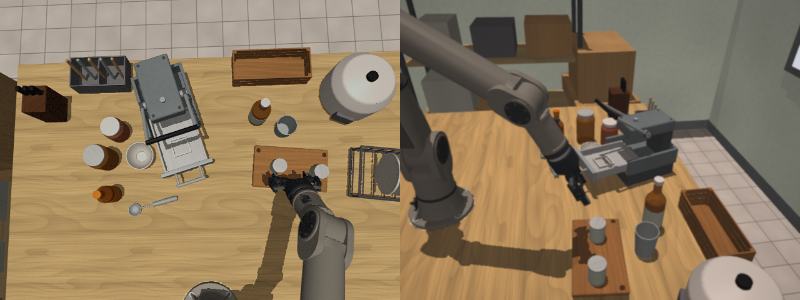

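Both jars stand upright on the board, the lever is up, the bystanders haven't moved and the hand is free. Handing in.

```bash
python3 - <<'E'
from h import *
w=ray("side",597/1*1.6-640 if 0 else (597-400)*1.6,222*1.6,116);print("jar lid approx",w.round())
print(ticket.hand_in())
E
```

```text
jar lid approx [ 542. -262.  116.]
the job is handed in; nothing more can be done
None
```

The job is done and handed in at about 40 s of the 72 s allowed; no verdict was reported.

- **Lever:** I gripped the bar and pulled it down to its stop, where the force rose to about 28 N. I held it there for at least 0.5 s, then eased it back up at 50 mm/s before letting go.
- **Drawer:** I hooked the closed fingers behind the handle and pulled the drawer out. The pull was too light to show in the force reading, so I judged the opening from the pictures. The top view gave about 140 mm and the side view about 135 mm.
- **Jar:** I lifted it out with the hand leaning back and lowered it in 1 mm steps until it touched the board, with a contact force of about 7.6 N.

**Last checks:**
- The final pictures show both jars upright on the board, the lever up, the hand clear and the other things apparently where they were. I judged the bystanders by eye only.
- The side view puts the jar's lid at about (542, -262), against the target of (540, -263). That is about 55 mm into the free half.

**Disagreements:**
- The gripper read about 14 mm on the bar, which is 16 mm thick.
- The down stop came at a commanded angle of about 0.79 rad instead of 0.75. I put this down to an error in my estimate of the bar's position and some give in the arm.

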